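Face the bath thermometer to the front and lock it

TASK

The thermometer in the lid of the glass bath is loose and looks the wrong way. Turn its yellow head until the display looks straight out of the bath's front, the side with the control panel, then run the black knurled lock ring below it clockwise down onto the boss until it is tight, without letting the thermometer turn out of place with the ring. Leave the other things on the lid and the bench where they are.

Things in the scene. Friction and masses are not known exactly. Their poses are not given: they have to be found in the camera images.
- bath: The drained glass bath, fixed to the bench: dark base 260 x 260 mm, glass jar, round grey lid 244 mm across with its flat top 232 mm above the bench. Origin: centre of the underside. x points out of the bath's front, the side of the base with the white control panel (roughly away from the robot); z is up. Two flat caps on the lid at x -75, y -30 and x -25, y -88 mm reach 246 mm above the bench.
- stirrer_top (a point): Top centre of the black stirrer motor fixed on the bath's lid: an upright cylinder 64 mm across, reaching 82 mm up from the lid; an obstacle.
- head_mid (a point): Centre of the thermometer's yellow head, on the vertical axis shared by thermometer, lock ring and boss. The head is 40 mm long (x, which points the way the display looks), 30 mm wide between flat parallel sides (y), 22 mm high; the sloping dark display is at the +x end of its top. Between its underside, 11 mm below this point, and the top of the lock ring is a gap of 4 to 5 mm before locking.
- thermometer (a joint): How far the thermometer (head, threaded barrel and stem in one piece) is turned from the bath's front, rad: 0 = the display looks straight out of the front, positive = anticlockwise seen from above. It starts 0.6 to 1.5. It turns by hand against friction (0.3 N m) and stays where it is left.
- ring_mid (a point): Centre of the black knurled lock ring, 58 mm across, 18 mm high, with a white line on its top at the +x side of this frame. The head above it lies within a 51 mm circle on the same axis and its top is 35 to 38 mm above this point. Below the ring is the aluminium boss of the lid, 49 mm across, 24 mm high, with a flange 56 mm across and 4 mm high at its foot.
- lock_ring (a joint): Turn of the lock ring on the thermometer's threaded barrel, rad, relative to the thermometer; grows clockwise seen from above. Starts 0 to 0.5 (about 2 mm clear of the boss; 8 mm a turn); 2.0 = hard stop, tight on the boss. Its friction (0.08 N m) is less than the thermometer's, which stays still if only the ring is turned; forced on past the stop, the ring drags the thermometer round with it.
- spare_plug: A black plastic blanking plug, 42 mm across and 24 mm high, lying loose on the bath's lid; a bystander. Origin: centre of its underside.
- reagent_bottle: A clear reagent bottle with a blue cap, 70 mm across and about 145 mm high, on the bench; a bystander. Origin: centre of its underside.
- amber_jar: An amber jar with a black cap, 60 mm across and 85 mm high, on the bench; a bystander. Origin: centre of its underside.
- steel_beaker: A steel beaker, 76 mm across and 100 mm high, on the bench; a bystander. Origin: centre of its underside.
- spatula: A green-handled spatula 170 mm long, flat on the bench; a bystander. Origin: on its long axis, at the underside.
- pipette_bulb: An orange pipette bulb, 60 mm across and 74 mm high, on the bench; a bystander. Origin: centre of its underside.
- timer: A white bench timer, 55 x 75 x 20 mm, flat on the bench; a bystander. Origin: centre of its underside.

How it is judged:
By the outcome, as a careful person would: the job done as asked, in the order asked, and still so for the second after the job is handed in, with the robot touching nothing.
It also fails if it takes over 51 s, if anything falls off the work surface, if the arm or the gripper's body presses on something with over 40 N, if the wrist force passes 120 N, or if a joint passes its speed limit or range.

ROBOT

A 6-joint arm with a two-finger parallel gripper is mounted at the origin on the work surface. World frame = base frame: x ahead of the robot, y to its left, z up, the work surface at z = 0. Lengths are in mm, angles in rad, forces in N, time in s.
With the tool pointing down it reaches from about 275 to 975 mm from the base axis. Payload 8.4 kg.
Tool frame: the origin (TCP) lies where the fingers leave the gripper's body, on its centre line; the fingertips stand 88 mm ahead of it and the grasp point (between the pads) lies 69 mm ahead of it; z points along the fingers, y is the direction in which the jaws open and shut (so a half turn about z gives the same grasp; the last joint's range is limited). The gripper opens to 92 mm and grips with 3 to 60 N. Pads are 20 mm wide; open, the fingers measure 128 mm over their backs; the gripper's body (75 mm by 189 mm) begins 69 mm behind the grasp point.
Start: joints at [-1.226, 0.353, 1.633, -0, 1.155, -0.002], TCP at [212.43, -587.794, 302.683] pointing down, gripper open.
Joint ranges: [-2.63, 2.63], [-0.92, 2.1], [0.06, 2.66], [-1.3, 4.44], [0, 2.69], [-3.02, 3.02]. Speed limits (rad/s): [2.22, 2.22, 2.79, 3.14, 3.14, 3.14].

INTERFACE

Orientations are given as a unit quaternion [w, x, y, z].
In Python, from station import manip gives the robot as it stands.
- The arm moves only by the tool apply_moves, never from a script. Its argument "steps" is a list of rows, each a list of 7 numbers: the shift along the tool's x, y, z in cm, then the turn, a rotation vector about the tool's x, y, z in rad, then the opening, from 0 (shut) to 1 (fully open). In form: [[tx, ty, tz, wx, wy, wz, gripper], ...]. A call has 1 to 5 rows; each row is the pose to reach, as a shift and turn from the pose commanded when the call began, along the tool's axes at that moment; what a row does not reach only later rows make up. A row lasts 1/12 s, in which the tool goes at most 41.7 mm and 7.16 degrees, less where a joint would pass 70% of its speed; a pose out of reach is approached as far as the arm can. A call with a gripper value outside its range is refused whole. The fingers move at their own pace and stop on an object; the grip force is fixed at half the most. Time passes only in rows, so rows that repeat a pose let the fingers close. It gives the time, the measured TCP pose, the force and the opening at its end, in the units of the state.
- manip.state(): the state, without advancing time (a new reading comes with each control period).
- manip.camera(name): name is "scene" or "side" or "wrist"; returns a dict with "image" (400x640x3 uint8, red, green, blue), "z_map" (400x640 float32, mm along the optical axis (not along the pixel's ray), 0 where there is no reading), "fx", "fy", "cx", "cy" (pixels), "eye" and "attitude" of the camera in the world. Camera axes: x right, y down, z forward; pixel columns grow to the right and rows downward; lengths in mm; the calibration is good to about 2 mm. A picture is of the moment at which its call begins.
- manip.hand_in(): hands the job in, once; it reports no verdict.
The state is a dict: "t": time; "joint_pos": joint angles; "qvel": joint speeds; "effort": joint torques, N m; "position": TCP position; "ee_rot": TCP orientation; "force": force on the tool from outside, world axes, zero at the start; "ft_torque": the same for the moment, N m; "finger_gap": finger opening in mm.
Only numpy, scipy, OpenCV 4.12 (cv2) and the standard library are available. Lean on these libraries where they do the work, as an engineer would, in place of code of your own. Each camera call takes 0.05 s, during which the arm holds its last target.

## Working session

There is one attempt and no reset: what is moved stays moved. The work goes in short steps, Python scripts to look and compute and a tool call to move; the robot and the scene stay as the last step left them, time stands still between calls to the robot, and variables do not carry over. Pictures are saved under pics/ and viewed, and the job is handed in when it is done.

Besides the shell and the picture viewer there is one more tool, called as a command line: name --pt "numbers of a row" for each row, then --argument value for the rest. apply_moves: Moves the arm, as the interface text tells. Its arguments: {"type":"object","properties":{"steps":{"type":"array"}},"required":["steps"]}

```bash
ls; mkdir -p pics; python3 - <<'E'
from station import manip
import cv2,pickle
print(manip.state())
for n in ["scene","side","wrist"]:
    c=manip.camera(n); pickle.dump(c,open(f"{n}0.pkl","wb"))
    cv2.imwrite(f"pics/{n}0.png",c["image"][:,:,::-1])
    print(n,c["fx"],c["fy"],c["cx"],c["cy"],c["eye"],c["attitude"])
E
```

```text
pics
{'t': 0.0, 'joint_pos': array([-1.22636488e+00,  3.53614070e-01,  1.63414440e+00,  9.33531162e-06,
        1.15517458e+00, -2.40358198e-03]), 'qvel': array([-0.00147868,  0.00062778,  0.00121875, -0.00024878, -0.00083366,
       -0.00074213]), 'effort': array([ 1.82071024e-03, -5.93833494e+01, -3.34221232e+01,  6.96431659e-02,
        2.30829616e-02, -1.17233317e-04]), 'position': array([ 212.32508238, -587.42960464,  301.98049486]), 'ee_rot': array([-6.61151105e-04,  9.85000934e-01,  1.72547704e-01, -1.09849124e-04]), 'force': array([-0.54029006,  0.32314697, -0.19116883]), 'ft_torque': array([-0.0018318 ,  0.00917087, -0.02965672]), 'finger_gap': 91.98978298710115}
scene 471.4813132722435 471.4813132722435 319.3662909690301 200.31487289442293 [1082.92463135 -833.76940699 1379.73281612] [-0.32348683  0.90115925  0.27080783 -0.09965641]
side 410.4318307246091 410.4318307246091 318.6952645038809 199.59430505174512 [ 156.38679115  980.88889835 1185.18713675] [ 0.07117238 -0.17338931  0.90188072 -0.38920664]
wrist 291.37682431874583 291.37682431874583 321.4111587377578 201.15094907683027 [ 288.21940746 -560.03484195  385.03772934] [ 0.11632847  0.81001914 -0.56870358 -0.08314399]
```

View pics/scene0.png

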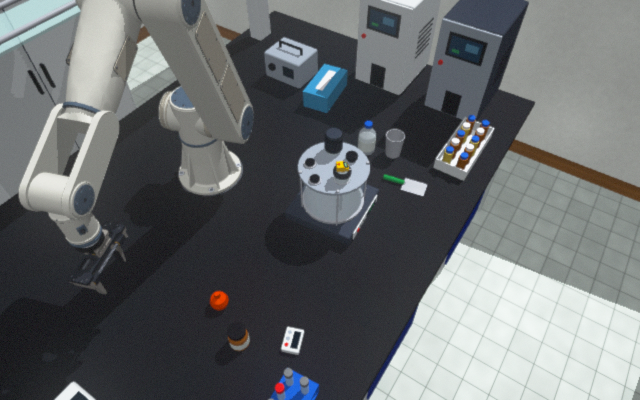

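View pics/side0.png

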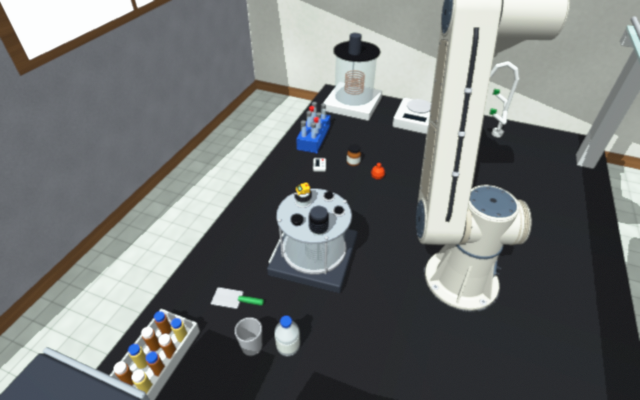

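View pics/wrist0.png

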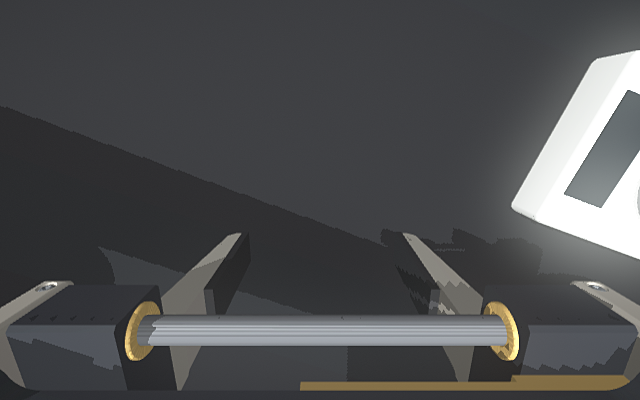

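The scene camera shows the bath near pixel (335,185), with the yellow head at (342,167). In the side camera the head is at (303,188). I'll enlarge both and measure coarsely.

```bash
cat > h.py <<'E'
import numpy as np,cv2,pickle
from scipy.spatial.transform import Rotation as R
def rot(q): return R.from_quat([q[1],q[2],q[3],q[0]])
def P(c,u,v,z=None):
    d=np.array([(u-c["cx"])/c["fx"],(v-c["cy"])/c["fy"],1.0])
    return d
def ray(c,u,v): return np.array(c["eye"]),rot(c["attitude"]).apply(P(c,u,v))
def onz(c,u,v,z):
    e,d=ray(c,u,v); return e+d*(z-e[2])/d[2]
def cloud(c):
    z=c["z_map"]; h,w=z.shape
    u,v=np.meshgrid(np.arange(w),np.arange(h))
    p=np.stack([(u-c["cx"])/c["fx"]*z,(v-c["cy"])/c["fy"]*z,z],-1)
    q=rot(c["attitude"]).apply(p.reshape(-1,3)).reshape(h,w,3)+np.array(c["eye"])
    q[z<=0]=np.nan
    return q
E
python3 - <<'E'
from h import *
for n,(x0,y0,x1,y1) in dict(scene=(280,110,390,250),side=(255,170,365,300)).items():
    c=pickle.load(open(n+"0.pkl","rb")); q=cloud(c)
    im=c["image"][y0:y1,x0:x1,::-1]
    cv2.imwrite(f"pics/{n}_z.png",cv2.resize(im,None,fx=4.2,fy=4.2,interpolation=cv2.INTER_CUBIC))
    hsv=cv2.cvtColor(c["image"],cv2.COLOR_RGB2HSV)
    m=(hsv[...,0]>18)&(hsv[...,0]<33)&(hsv[...,1]>150)&(hsv[...,2]>120)
    k=np.zeros_like(m);k[y0:y1,x0:x1]=1;m&=k
    v,u=np.nonzero(m);print(n,m.sum(),u.mean(),v.mean(),np.nanmedian(q[m],0),"onz",onz(c,u.mean(),v.mean(),285))
    lid=(abs(q[...,2]-232)<6)&k
    pts=q[lid];print("lid",lid.sum(),pts.mean(0),cv2.minEnclosingCircle(pts[:,:2].astype(np.float32)))
    # white panel
    w=(hsv[...,1]<40)&(hsv[...,2]>200)&k
    for zlo,zhi in((246,300),(300,330)):
        s=(q[...,2]>zlo)&(q[...,2]<zhi)&k
        print(zlo,s.sum(),np.nanmean(q[s],0))
E
```

```text
scene 85 340.94117647058823 166.4 [564.146841    61.04224867 299.29375078] onz [558.90252786  72.92971966 285.        ]
lid 2129 [517.25071762  93.0961981  231.21128463] ((510.8988952636719, 105.318603515625), 124.30776977539062)
246 615 [528.98555895 107.06973986 270.11386873]
300 241 [491.87419224 141.5771435  308.75277063]
side 108 303.537037037037 188.2314814814815 [561.93732302  74.84724603 297.42616878] onz [567.74041152  61.32051502 285.        ]
lid 2126 [508.46133451 124.00891713 232.79410787] ((511.86871337890625, 108.59664916992188), 123.40290069580078)
246 673 [514.41550218 135.50298287 269.25244533]
300 312 [486.35384896 158.27868675 310.06307489]
```

```bash
python3 -c "
import cv2,numpy as np
a=cv2.imread('pics/scene_z.png');b=cv2.imread('pics/side_z.png')
h=min(a.shape[0],b.shape[0]);cv2.imwrite('pics/two.png',cv2.resize(np.hstack([a[:h],b[:h]]),None,fx=.8,fy=.8))"
```

```text
(no output)
```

View pics/two.png

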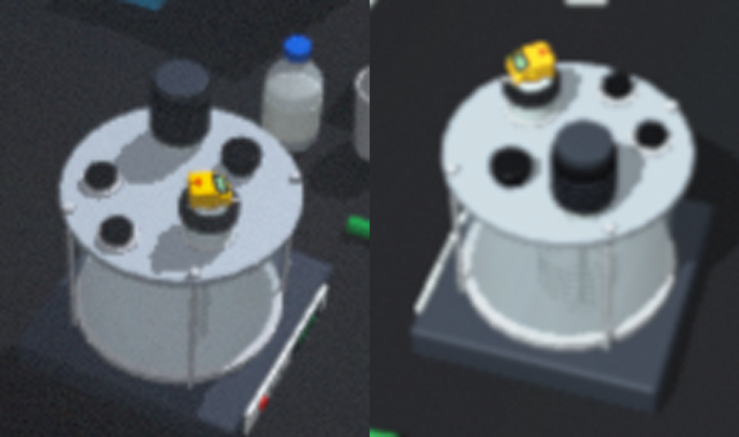

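The enlarged views show the head at about world (562,68), with the display looking roughly toward +y. The panel is on the +x side of the base. Next I'll get the front direction and the camera mounting.

```bash
python3 - <<'E'
from h import *
c=pickle.load(open("scene0.pkl","rb")); q=cloud(c)
hsv=cv2.cvtColor(c["image"],cv2.COLOR_RGB2HSV)
# base: low-height points above bench near bath
s=(q[...,2]>12)&(q[...,2]<70)&(np.hypot(q[...,0]-511,q[...,1]-107)<210)
p=q[s];print(s.sum(),p.min(0),p.max(0))
rect=cv2.minAreaRect(p[:,:2].astype(np.float32));print(rect)
k=np.zeros(s.shape,bool);k[185:250,345:385]=1
w=k&(hsv[...,2]>150)&(hsv[...,1]<80)
v,u=np.nonzero(w);pp=q[w];pp=pp[np.isfinite(pp[:,0])]
print(len(pp),np.c_[pp.min(0),pp.max(0)])
print(cv2.fitLine(pp[:,:2].astype(np.float32),cv2.DIST_HUBER,0,.01,.01).ravel())
c=pickle.load(open("side0.pkl","rb")); q2=cloud(c)
s=(q2[...,2]>12)&(q2[...,2]<70)&(np.hypot(q2[...,0]-511,q2[...,1]-107)<190)
rect=cv2.minAreaRect(q2[s][:,:2].astype(np.float32));print(rect)
c=pickle.load(open("wrist0.pkl","rb"));
from station import manip
st=manip.state(); Rt=rot(st["ee_rot"]).inv()
print("cam in tool",Rt.apply(c["eye"]-st["position"])); print((Rt*rot(c["attitude"])).as_matrix().round(3))
E
```

```text
1981 [384.12062921 -37.01531086  12.50017557] [653.9220173  244.5059011   69.85556653]
((515.5804443359375, 103.58472442626953), (267.5304870605469, 263.9189453125), 5.289163589477539)
289 [[589.41047127 651.84393024]
 [ 20.9720054  211.20785707]
 [ 41.37347397 236.33862141]]
[1.3993165e-01 9.9016118e-01 6.1566949e+02 9.4715179e+01]
((517.6000366210938, 110.15272521972656), (268.1579284667969, 264.2309875488281), 5.240960121154785)
cam in tool [ 80.70032471  -0.16419763 -82.87561392]
[[-0.001 -0.959 -0.283]
 [ 1.    -0.    -0.001]
 [ 0.001 -0.283  0.959]]
```

apply_moves --pt "3 -3 -2.5 0 0 0 1" --pt "6 -6 -4 0 0 0 1" --pt "9 -9 -6 0 0 0 1" --pt "12 -12 -8 0 0 0 1" --pt "15 -15 -10 0 0 0 1"

```text
t: 0.57
position: [292.5, -415.7, 391.8]
ee_rot: [-0.0, 0.985, 0.172, -0.0]
force: [0.5, -0.1, 0.6]
finger_gap: 91.6
```

apply_moves --pt "3 -3 -1 0 0 0 1" --pt "6 -6 -2 0 0 0 1" --pt "9 -9 -3 0 0 0 1" --pt "12 -12 -4 0 0 0 1" --pt "14.5 -14.5 -5 0 0 0 1"

```text
t: 0.98
position: [378.3, -232.2, 441.0]
ee_rot: [-0.0, 0.985, 0.172, -0.0]
force: [0.6, -1.4, 0.4]
finger_gap: 91.8
```

apply_moves --pt "2.9 -2.9 -1 0 0 0 1" --pt "5.8 -5.8 -2 0 0 0 1" --pt "8.7 -8.7 -3 0 0 0 1" --pt "11.6 -11.6 -3.8 0 0 0 1" --pt "14 -14 -3.8 0 0 0 1"

```text
t: 1.4
position: [463.2, -52.6, 480.4]
ee_rot: [0.0, 0.985, 0.173, 0.001]
force: [0.3, -0.4, 1.7]
finger_gap: 91.6
```

apply_moves --pt "2.9 -2.9 0 0 0 0 1" --pt "5.8 -5.8 0 0 0 0 1" --pt "8.5 -8.4 0 0 0 0 1" --pt "9 -8.4 0 0 0 0 1" --pt "9 -8.4 0 0 0 0 1"

```text
t: 1.82
position: [519.2, 56.3, 478.0]
ee_rot: [-0.0, 0.985, 0.174, -0.001]
force: [-0.4, -1.1, 0.0]
finger_gap: 92.1
```

```bash
python3 - <<'E'
from station import manip
import cv2,pickle
c=manip.camera("wrist"); pickle.dump(c,open("wrist1.pkl","wb"))
cv2.imwrite("pics/wrist1.png",c["image"][:,:,::-1]); s=manip.state();print(s["position"],s["joint_pos"])
E
```

```text
[518.48096174  55.05044868 478.08974616] [ 1.03126649e-01  6.45971543e-02  1.61438022e+00 -4.31896724e-04
  1.46398942e+00  1.32533814e+00]
```

View pics/wrist1.png

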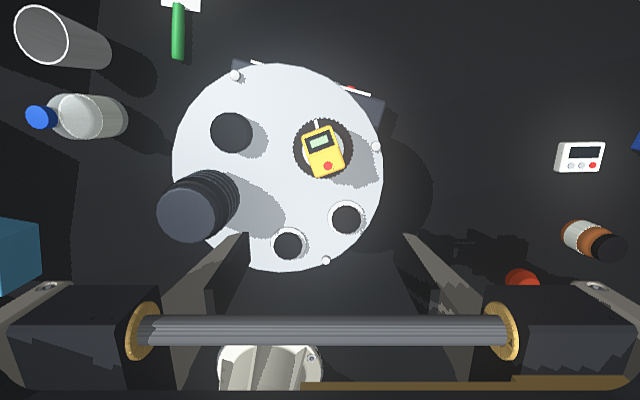

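This wrist view is clear. The head is at (323,151) with the display toward the upper left, and the ring's white line is at (316,126). The caps are at (347,218) and (289,243), the loose plug at (231,132), the stirrer at (195,210), and the front panel strip runs from (250,62) to (370,95).

```bash
cat > meas.py <<'E'
from h import *
import sys
def meas(fn,axis0=(562,68),full=True):
    c=pickle.load(open(fn,"rb")); q=cloud(c); img=c["image"]; hsv=cv2.cvtColor(img,cv2.COLOR_RGB2HSV)
    yel=((hsv[...,0]>17)&(hsv[...,0]<34)&(hsv[...,1]>110)&(hsv[...,2]>70))
    near=np.hypot(q[...,0]-axis0[0],q[...,1]-axis0[1])<45
    m=near&(q[...,2]>277)
    pts=q[m&(q[...,2]<315)]; print("head n",len(pts),"zmax pct",np.percentile(pts[:,2],[2,50,90,98]))
    r=cv2.minAreaRect(pts[:,:2].astype(np.float32));print("headrect",r)
    y=q[m&yel]; print("yellow c",np.nanmedian(y,0))
    red=m&((hsv[...,0]<8)|(hsv[...,0]>172))&(hsv[...,1]>130)
    print("red",np.nanmean(q[red],0))
    ring=near&(q[...,2]>262)&(q[...,2]<281)
    rp=q[ring];print("ring n",len(rp),np.percentile(rp[:,2],[5,50,95]),cv2.minEnclosingCircle(rp[:,:2].astype(np.float32)))
    wl=ring&(hsv[...,1]<70)&(hsv[...,2]>130)&(q[...,2]>268)
    print("line",wl.sum(),np.nanmean(q[wl],0), np.argwhere(wl)[:,::-1].mean(0) if wl.any() else None)
    if full:
        lid=(abs(q[...,2]-232)<5); lp=q[lid]; lp=lp[np.hypot(lp[:,0]-511,lp[:,1]-107)<140]
        print("lid",np.median(lp[:,2]),cv2.minEnclosingCircle(lp[:,:2].astype(np.float32)))
    return c,q,hsv
E
python3 - <<'E'
from meas import *
c,q,hsv=meas("wrist1.pkl")
img=c["image"]
g=hsv[...,2]
for n,(u,v),z,r in(("capA",(347,218),246,30),("capB",(289,243),246,30),("plug",(231,132),256,32)):
    m=np.zeros(g.shape,np.uint8);m[v-r:v+r,u-r:u+r]=1
    m&=(g<70).astype(np.uint8)&(abs(q[...,2]-z)<5).astype(np.uint8)
    k,l,s,ce=cv2.connectedComponentsWithStats(m);i=1+np.argmax(s[1:,4])
    cc=max(cv2.findContours((l==i).astype(np.uint8),0,2)[0],key=len);
    print(n,s[i],onz(c,*ce[i],z),np.median(q[l==i],0),cv2.fitEllipse(cc)[:2])
E
python3 - <<'E'
import cv2
a=cv2.imread('pics/wrist1.png')
cv2.imwrite('pics/w1a.png',cv2.resize(a[50:190,220:400],None,fx=4.2,fy=4.2,interpolation=cv2.INTER_CUBIC))
E
```

```text
head n 2482 zmax pct [277.0847882  296.94763958 304.30811395 305.51095623]
headrect ((565.2203369140625, 72.56554412841797), (55.804466247558594, 56.86249542236328), 63.72788619995117)
yellow c [547.91228742  55.81533809 504.93585533]
red [556.57935242  64.75408081 305.68368752]
ring n 1361 [274.8243323  277.44475751 278.74843397] ((565.2083740234375, 72.34516906738281), 29.913171768188477)
line 252 [567.58226107  72.51237193 277.20467311] [323.46428571 146.82142857]
lid 233.12992742379953 ((512.0507202148438, 107.83727264404297), 121.70674133300781)
capA [349 206  11  11  19] [510.17773623  13.21706575 246.        ] [510.86427745  12.98090785 245.71942736] ((352.29345703125, 212.84823608398438), (8.85711669921875, 16.769298553466797))
capB [274 241  18  18  34] [430.17937731  77.51601961 246.        ] [428.54912514  78.53157528 247.14430877] ((288.8627014160156, 245.0974884033203), (26.323627471923828, 29.484394073486328))
plug [210 114  13  36  51] [542.20256547 181.46134054 256.        ] [540.92158293 182.64576189 256.51381328] ((230.28700256347656, 132.34271240234375), (37.653541564941406, 41.3640022277832))
```

View pics/w1a.png

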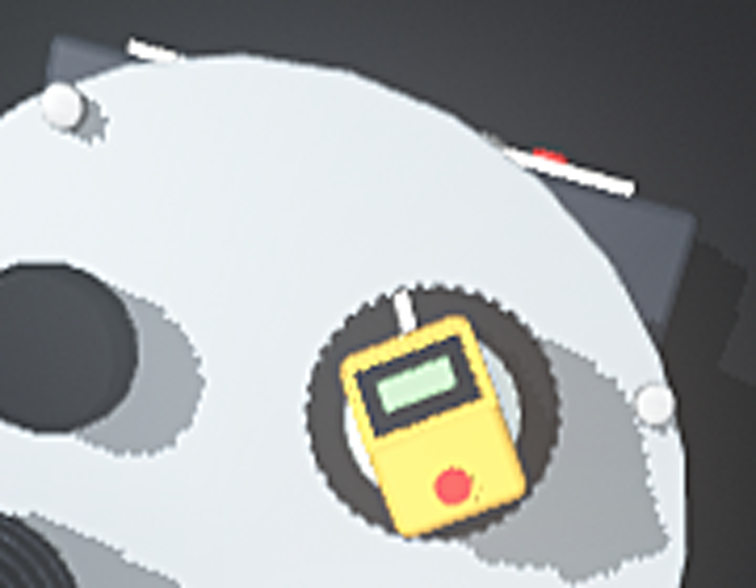

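```bash
python3 - <<'E'
from h import *
c=pickle.load(open("wrist1.pkl","rb"));q=cloud(c);hsv=cv2.cvtColor(c["image"],cv2.COLOR_RGB2HSV)
# panel strip points
for (x0,y0,x1,y1) in((245,52,268,66),(345,82,376,100)):
    m=np.zeros(hsv.shape[:2],bool);m[y0:y1,x0:x1]=1
    m&=(hsv[...,2]>170)&(hsv[...,1]<60)&(q[...,2]<150)
    p=q[m];print("panel",len(p),p.mean(0),p.min(0),p.max(0))
m=np.zeros(hsv.shape[:2],bool);m[50:115,225:395]=1
m&=(hsv[...,2]>170)&(hsv[...,1]<60)&(q[...,2]<150)&(q[...,2]>20)
p=q[m];l=cv2.fitLine(p[:,:2].astype(np.float32),cv2.DIST_HUBER,0,.01,.01).ravel();print(l,"front az deg",np.degrees(np.arctan2(-l[0],l[1]))if l[1]>0 else np.degrees(np.arctan2(l[0],-l[1])))
for u,v in((235,60),(383,102),(380,106)): print(u,v,q[v,u])
# caps by height
for n,(cx,cy),lo,hi in(("A",(492,18),241,250),("B",(432,80),241,250),("plug",(541,182),251,261)):
    s=(q[...,2]>lo)&(q[...,2]<hi)&(np.hypot(q[...,0]-cx,q[...,1]-cy)<35)
    pp=q[s];print(n,s.sum(),cv2.minEnclosingCircle(pp[:,:2].astype(np.float32)),pp.mean(0))
s=(q[...,2]>300)&(q[...,2]<320)&(np.hypot(q[...,0]-488,q[...,1]-152)<60);pp=q[s];print("stir",cv2.minEnclosingCircle(pp[:,:2].astype(np.float32)))
# head
hm=(q[...,2]>291)&(q[...,2]<312)&(np.hypot(q[...,0]-565,q[...,1]-72)<32)
p=q[hm];r=cv2.minAreaRect(p[:,:2].astype(np.float32));print("head",len(p),r,np.percentile(p[:,2],[5,50,99]))
red=hm&((hsv[...,0]<8)|(hsv[...,0]>172))&(hsv[...,1]>130);dk=hm&(hsv[...,1]<120)
print(q[red].mean(0),q[dk].mean(0)); d=q[dk].mean(0)-q[red].mean(0);print("az head",np.degrees(np.arctan2(d[1],d[0])))
wl=(hsv[...,2]>150)&(hsv[...,1]<60); 
k=np.zeros_like(wl);k[118:130,312:322]=1;wl&=k;a=q[wl].mean(0);print("line",wl.sum(),a,"az",np.degrees(np.arctan2(a[1]-72.4,a[0]-565.2)))
E
```

```text
panel 39 [635.25398921 212.7021064   43.04513897] [6.27232834e+02 2.00633124e+02 3.02178993e-01] [641.29502022 232.83842541  55.98748777]
panel 85 [650.77919319  41.03881696  43.57531488] [ 6.45907755e+02  1.53805799e+01 -7.74496175e-02] [660.32433802  63.6116282   54.34963342]
[ 9.4358839e-02 -9.9553823e-01  6.4484900e+02  9.2564835e+01] front az deg 5.4144177
235 60 [626.06001108 241.46842317  56.48207491]
383 102 [648.64219605  -3.69267048  53.41569901]
380 106 [640.92700914  -1.06847045  56.14802375]
A 649 ((495.02239990234375, 18.086870193481445), 17.07317352294922) [496.13351787  18.67378984 246.72464952]
B 605 ((440.0997619628906, 71.13356018066406), 16.849517822265625) [441.56951078  71.35469843 246.76479575]
plug 1274 ((545.9185180664062, 166.29847717285156), 20.798059463500977) [546.29750867 166.55912856 256.96197242]
stir ((472.0914306640625, 168.76271057128906), 30.412273406982422)
head 1488 ((565.0510864257812, 72.28121948242188), (39.55807113647461, 29.997116088867188), 40.6650390625) [293.39977118 302.74170143 306.00259918]
[556.57935242  64.75408081 305.68368752] [566.23381608  75.18612391 300.90174195]
az head 47.21690040638935
line 48 [586.10024535  87.28139422 268.42146049] az 35.4516292576489
```

All the front-direction estimates agree at about 5.3° (panel 5.4°, base outline 5.2–5.3°, caps 5.2°). The head's long axis is at 40.7°, so it is about 0.617 rad off, with its axis at (565.1,72.3) and its top at z≈305. I'm moving above it, aligned.

apply_moves --pt "2 0 1 0 0 -0.12 1" --pt "4 0 2.5 0 0 -0.24 1" --pt "5 0 4 0 0 -0.36 1" --pt "5 0 5.5 0 0 -0.36 1" --pt "5 0 5.5 0 0 -0.36 1"

```text
t: 2.28
position: [564.3, 70.0, 420.6]
ee_rot: [-0.0, 0.938, 0.345, -0.003]
force: [-0.2, -0.3, -0.5]
finger_gap: 91.9
```

```bash
python3 - <<'E'
from station import manip
from h import *
c=manip.camera("wrist"); pickle.dump(c,open("wrist2.pkl","wb"))
cv2.imwrite("pics/wrist2.png",c["image"][:,:,::-1]); s=manip.state();print(s["position"],s["joint_pos"],s["ee_rot"],2*np.degrees(np.arctan2(s["ee_rot"][2],s["ee_rot"][1])))
q=cloud(c)
hm=(q[...,2]>291)&(q[...,2]<312)&(np.hypot(q[...,0]-565,q[...,1]-72)<32)
p=q[hm];print(cv2.minAreaRect(p[:,:2].astype(np.float32)),np.percentile(p[:,2],[5,50,75,99]))
rp=q[(q[...,2]>270)&(q[...,2]<282)&(np.hypot(q[...,0]-565,q[...,1]-72)<40)]
print(cv2.minEnclosingCircle(rp[:,:2].astype(np.float32)),np.percentile(rp[:,2],[5,50,95]))
E
```

```text
[564.47518741  70.08386089 422.39289931] [ 1.21069927e-01  1.73985723e-01  1.60591385e+00 -3.88922734e-04
  1.36510307e+00  9.87492890e-01] [-2.05319320e-04  9.38605464e-01  3.44988172e-01 -1.70324859e-03] 40.36220947662799
((565.4533081054688, 72.53563690185547), (39.72185516357422, 29.618032455444336), 40.41865921020508) [293.16361653 302.43748642 303.87443478 305.87395643]
((565.2623291015625, 72.5250244140625), 30.00654411315918) [274.08367651 277.2918302  278.49369889]
```

View pics/wrist2.png

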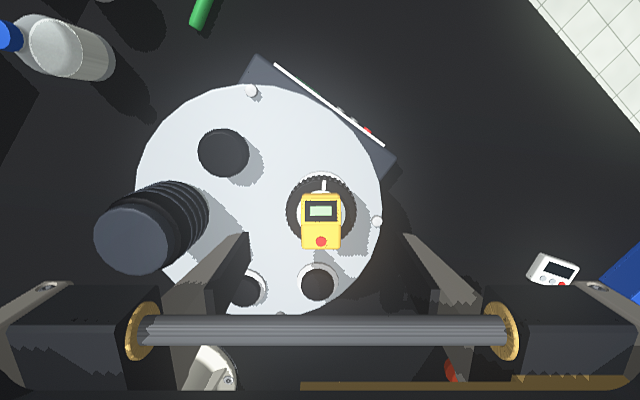

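The head is square to the fingers at (320,222), the full panel strip runs from (275,65) to (384,146), and the ring line is at (324,185). I'll re-measure the front while descending.

apply_moves --pt "0.2 -0.12 1.5 0 0 0 1" --pt "0.2 -0.12 3 0 0 0 1" --pt "0.2 -0.12 4.2 0 0 0 1" --pt "0.2 -0.12 5 0 0 0 1" --pt "0.2 -0.12 5 0 0 0 1"

```text
t: 2.75
position: [565.5, 73.2, 372.7]
ee_rot: [-0.0, 0.938, 0.346, -0.001]
force: [-0.5, 1.0, -0.8]
finger_gap: 91.8
```

```bash
python3 - <<'E'
from h import *
c=pickle.load(open("wrist2.pkl","rb"));q=cloud(c);hsv=cv2.cvtColor(c["image"],cv2.COLOR_RGB2HSV)
m=np.zeros(hsv.shape[:2],bool);m[55:155,265:395]=1
m&=(hsv[...,2]>170)&(hsv[...,1]<60)&(q[...,2]<80)
# keep off lid
m&=(np.hypot(q[...,0]-511,q[...,1]-107)>127)
v,u=np.nonzero(m);z=np.nanmedian(q[m][:,2]);print(len(v),z)
l=cv2.fitLine(q[m][:,:2].astype(np.float32),cv2.DIST_HUBER,0,.01,.01).ravel();print(l,np.degrees(np.arctan(-l[0]/l[1])))
w=np.array([onz(c,a,b,50) for a,b in zip(u,v)]);l=cv2.fitLine(w[:,:2].astype(np.float32),cv2.DIST_HUBER,0,.01,.01).ravel();print(l,np.degrees(np.arctan(-l[0]/l[1])))
k=np.zeros_like(m);k[178:193,316:332]=1;k&=(hsv[...,2]>150)&(hsv[...,1]<60);v,u=np.nonzero(k)
a=onz(c,u.mean(),v.mean(),277.5);print(len(v),u.mean(),v.mean(),a,np.degrees(np.arctan2(a[1]-72.5,a[0]-565.3)))
E
```

```text
478 51.972373664374885
[ 9.1229565e-02 -9.9582988e-01  6.4222137e+02  1.2436492e+02] 5.234347
[ 9.13713053e-02 -9.95816886e-01  6.42332092e+02  1.23939575e+02] 5.242502
74 322.7432432432432 187.71621621621622 [583.36845644  85.53166178 277.5       ] 35.800584089346856
```

apply_moves --pt "0 0 0 0 0 0 0.25" --pt "0 0 0 0 0 0 0.25" --pt "0 0 0 0 0 0 0.25" --pt "0 0 0 0 0 0 0.25" --pt "0 0 0 0 0 0 0.25"

```text
t: 3.17
position: [566.4, 73.9, 374.2]
ee_rot: [0.0, 0.938, 0.346, 0.0]
force: [0.1, 0.5, -0.6]
finger_gap: 60.9
```

apply_moves --pt "0 0 0 0 0 0 0" --pt "0 0 0 0 0 0 0" --pt "0 0 0 0 0 0 0" --pt "0 0 0 0 0 0 0" --pt "0 0 0 0 0 0 0"

```text
t: 3.58
position: [566.6, 73.5, 373.7]
ee_rot: [0.001, 0.938, 0.346, 0.0]
force: [-0.1, 0.5, 0.9]
finger_gap: 29.5
```

apply_moves --pt "0 0 0 0 0 0.1 0" --pt "0 0 0 0 0 0.2 0" --pt "0 0 0 0 0 0.3 0" --pt "0 0 0 0 0 0.4 0" --pt "0 0 0 0 0 0.5 0"

```text
t: 4.0
position: [566.9, 72.7, 373.8]
ee_rot: [0.001, 0.995, 0.101, 0.001]
force: [3.7, -6.8, -1.0]
finger_gap: 29.6
```

apply_moves --pt "0 0 0 0 0 0.07 0" --pt "0 0 0 0 0 0.115 0" --pt "0 0 0 0 0 0.115 0" --pt "0 0 0 0 0 0.115 0"

```text
t: 4.33
position: [567.0, 72.6, 373.7]
ee_rot: [0.001, 0.999, 0.046, 0.001]
force: [5.0, -6.8, -2.3]
finger_gap: 29.7
```

```bash
cat > look.py <<'E'
from station import manip
from h import *
import sys
n=sys.argv[1]; c=manip.camera("wrist"); pickle.dump(c,open(n+".pkl","wb")); cv2.imwrite(f"pics/{n}.png",c["image"][:,:,::-1])
s=manip.state();print(s["t"],s["position"],s["joint_pos"].round(3),s["force"].round(2),s["ft_torque"].round(3),s["finger_gap"],"az",2*np.degrees(np.arctan2(s["ee_rot"][2],s["ee_rot"][1])))
q=cloud(c);hsv=cv2.cvtColor(c["image"],cv2.COLOR_RGB2HSV)
hm=(q[...,2]>291)&(q[...,2]<312)&(np.hypot(q[...,0]-565,q[...,1]-72)<29)
p=q[hm];print("head",cv2.minAreaRect(p[:,:2].astype(np.float32)),np.percentile(p[:,2],[5,50,75,99]))
E
python3 look.py wrist3
```

```text
4.3833 [566.96761159  72.54390496 373.75396199] [ 0.126  0.208  1.669 -0.003  1.263  1.606] [ 2.06 -6.71 -0.76] [-1.085 -0.637 -0.05 ] 29.532450535998947 az 5.242858697774018
head ((565.5036010742188, 71.87579345703125), (39.03438186645508, 52.87089157104492), 5.8641204833984375) [293.01121154 302.52761105 304.0145538  311.0599487 ]
```

View pics/wrist3.png

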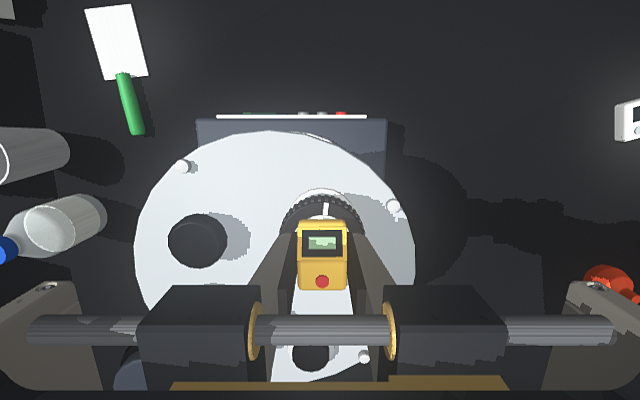

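The panel strip is horizontal at row 116 and the head at (322,258) is square to it, with tool azimuth 5.24°. I'm releasing, rising a little, and re-checking.

apply_moves --pt "0 0 0 0 0 0 1" --pt "0 0 0 0 0 0 1" --pt "0 0 0 0 0 0 1" --pt "0 0 0 0 0 0 1" --pt "0 0 0 0 0 0 1"

```text
t: 4.8
position: [566.2, 74.0, 373.7]
ee_rot: [-0.0, 0.999, 0.046, -0.0]
force: [0.7, 0.5, 0.5]
finger_gap: 61.2
```

apply_moves --pt "0 0 0 0 0 0 1" --pt "0 0 -1 0 0 0 1" --pt "0 0 -3 0 0 0 1" --pt "0 0 -5 0 0 0 1" --pt "0 0 -5 0 0 0 1"

```text
t: 5.22
position: [567.5, 74.1, 428.4]
ee_rot: [-0.0, 0.999, 0.046, 0.003]
force: [0.9, 0.1, 0.9]
finger_gap: 91.7
```

```bash
python3 look.py wrist4; python3 - <<'E'
from h import *
c=pickle.load(open("wrist4.pkl","rb"));q=cloud(c)
rp=q[(q[...,2]>270)&(q[...,2]<282)&(np.hypot(q[...,0]-565,q[...,1]-72)<40)]
print(cv2.minEnclosingCircle(rp[:,:2].astype(np.float32)),np.percentile(rp[:,2],[5,50,95]))
E
```

```text
5.2667 [567.05835316  73.99016351 426.33488041] [0.127 0.173 1.598 0.    1.366 1.606] [ 0.47  0.13 -0.48] [-0.036 -0.009 -0.046] 92.02600695386928 az 5.262099456602437
head ((565.7716064453125, 72.48041534423828), (38.74614334106445, 29.899799346923828), 5.185266494750977) [293.11615084 302.54382953 303.87701569 305.8794616 ]
((565.4509887695312, 72.41787719726562), 30.03472137451172) [273.85714696 277.34291492 278.60905348]
```

View pics/wrist4.png

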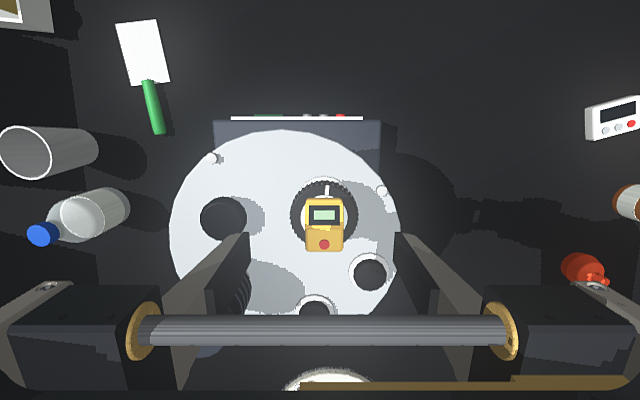

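After release the head is at 5.19° against a front of 5.24°. Now I'll turn back anticlockwise in the air, centre on the axis, and go down over the ring.

apply_moves --pt "-0.16 0.14 0 0 0 -0.12 1" --pt "-0.16 0.14 0 0 0 -0.24 1" --pt "-0.16 0.14 0 0 0 -0.36 1" --pt "-0.16 0.14 0 0 0 -0.48 1" --pt "-0.16 0.14 0 0 0 -0.6 1"

```text
t: 5.68
position: [564.4, 72.3, 422.9]
ee_rot: [-0.0, 0.94, 0.342, -0.001]
force: [-0.1, 0.8, 0.4]
finger_gap: 91.6
```

apply_moves --pt "0 0 0 0 0 -0.12 1" --pt "0 0 0 0 0 -0.24 1" --pt "0 0 0 0 0 -0.36 1" --pt "0 0 0 0 0 -0.48 1" --pt "0 0 0 0 0 -0.6 1"

```text
t: 6.1
position: [564.4, 72.3, 422.9]
ee_rot: [-0.0, 0.797, 0.604, -0.001]
force: [-0.2, 0.2, 0.5]
finger_gap: 91.7
```

apply_moves --pt "0 0 0 0 0 -0.1 1" --pt "0 0 0 0 0 -0.1 1" --pt "0 0 0 0 0 -0.1 1"

```text
t: 6.35
position: [564.5, 72.3, 423.1]
ee_rot: [-0.0, 0.769, 0.64, -0.0]
force: [-0.8, 0.0, 0.4]
finger_gap: 92.0
```

```bash
python3 look.py wrist5;python3 - <<'E'
from h import *
c=pickle.load(open("wrist5.pkl","rb"));q=cloud(c)
rp=q[(q[...,2]>270)&(q[...,2]<282)&(np.hypot(q[...,0]-565,q[...,1]-72)<40)]
print(cv2.minEnclosingCircle(rp[:,:2].astype(np.float32)),np.percentile(rp[:,2],[5,50,95]))
E
```

```text
6.4 [564.5906256   72.32034798 423.22451993] [0.125 0.173 1.605 0.    1.364 0.307] [-0.44  0.27  0.65] [-0.047 -0.088  0.   ] 91.78540082786242 az 79.53720873219643
head ((564.9799194335938, 72.60344696044922), (39.00193405151367, 30.42939567565918), 4.550709247589111) [293.22526946 302.50002331 303.8113435  305.88779741]
((565.500732421875, 72.4556655883789), 29.944507598876953) [273.54286702 277.31814322 278.58310668]
```

View pics/wrist5.png

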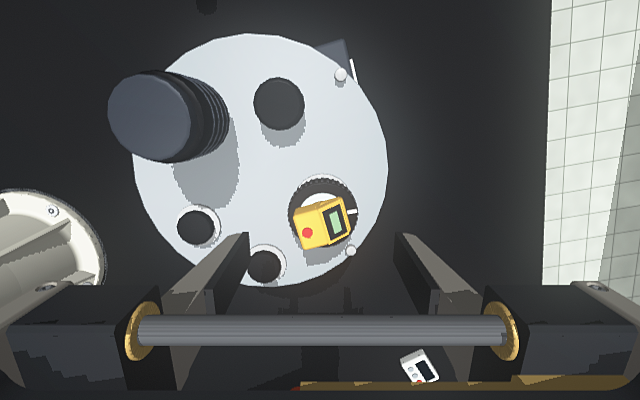

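The head and ring are at (323,213), the display now faces image-right toward the panel, and the path is clear. I'm descending over the ring.

apply_moves --pt "0.02 0.08 2.5 0 0 0 1" --pt "0.02 0.08 4.5 0 0 0 1" --pt "0.02 0.08 6.3 0 0 0 1" --pt "0.02 0.08 7.5 0 0 0 1" --pt "0.02 0.08 8.3 0 0 0 1"

```text
t: 6.82
position: [565.1, 72.3, 339.1]
ee_rot: [-0.0, 0.768, 0.64, -0.001]
force: [0.1, 0.5, 0.1]
finger_gap: 91.7
```

apply_moves --pt "0 0 0 0 0 0 0.6" --pt "0 0 0 0 0 0 0.5" --pt "0 0 0 0 0 0 0.5" --pt "0 0 0 0 0 0 0.5" --pt "0 0 0 0 0 0 0.5"

```text
t: 7.23
position: [565.9, 72.4, 341.6]
ee_rot: [0.0, 0.768, 0.641, 0.001]
force: [-0.0, -1.4, 0.0]
finger_gap: 60.7
```

apply_moves --pt "0 0 0 0 0 0 0.5" --pt "0 0 0 0 0 0 0.5"

```text
t: 7.4
position: [565.3, 72.5, 341.4]
ee_rot: [-0.0, 0.768, 0.641, 0.0]
force: [-3.9, 1.1, 4.9]
finger_gap: 57.3
```

```bash
python3 look.py wrist6
```

```text
7.45 [565.33074892  72.49827228 341.34735197] [0.125 0.232 1.711 0.    1.199 0.304] [-4.12  0.53  6.67] [ 0.148  0.688 -0.025] 57.537904266325555 az 79.73967707595233
head ((564.424072265625, 72.584228515625), (56.92433166503906, 31.195241928100586), 5.691102981567383) [292.78120262 301.98143032 303.77941537 308.582002  ]
```

View pics/wrist6.png

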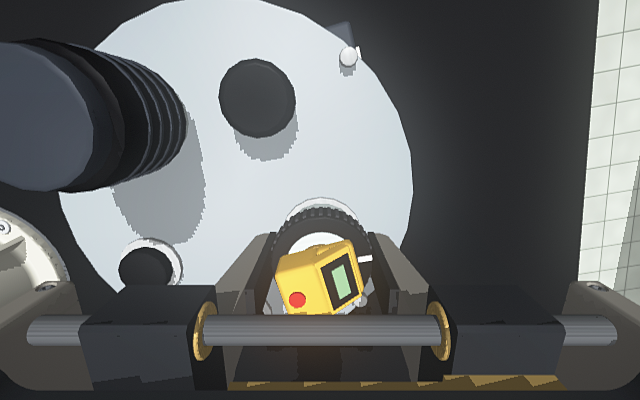

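The ring is gripped (gap 57.5), and the head between the fingers at (320,280) is not touched. I'm turning clockwise in stages and reading the moment.

apply_moves --pt "0 0 0.015 0 0 0.12 0.5" --pt "0 0 0.03 0 0 0.24 0.5" --pt "0 0 0.045 0 0 0.36 0.5" --pt "0 0 0.06 0 0 0.48 0.5" --pt "0 0 0.075 0 0 0.6 0.5"

```text
t: 7.87
position: [565.6, 72.4, 340.6]
ee_rot: [0.0, 0.924, 0.383, 0.0]
force: [-2.5, -0.0, 5.5]
finger_gap: 57.1
```

```bash
python3 look.py wrist7
```

```text
7.9167 [565.59697132  72.39596165 340.56644475] [ 0.125  0.233  1.711 -0.     1.197  0.919] [-4.53 -0.38  5.44] [ 0.02   0.522 -0.087] 56.95395564216803 az 44.48549373227702
head ((567.125732421875, 76.30172729492188), (35.50777053833008, 57.408424377441406), 62.23977279663086) [292.52957008 301.40580634 303.65536208 309.06603762]
```

View pics/wrist7.png

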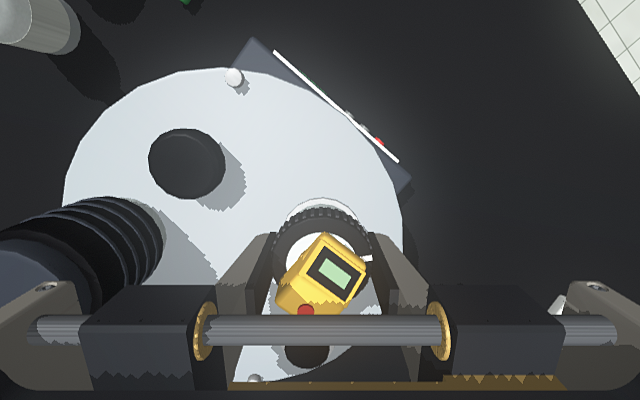

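The ring followed the tool, with its white line still at (366,259). The head kept facing the panel, and the moment is only ring friction (−0.09 N m). I'm continuing.

apply_moves --pt "0 0 0.015 0 0 0.12 0.5" --pt "0 0 0.03 0 0 0.24 0.5" --pt "0 0 0.045 0 0 0.36 0.5" --pt "0 0 0.06 0 0 0.48 0.5" --pt "0 0 0.075 0 0 0.6 0.5"

```text
t: 8.33
position: [565.7, 72.2, 339.8]
ee_rot: [0.0, 0.996, 0.093, 0.0]
force: [-2.1, -2.1, 4.8]
finger_gap: 57.0
```

apply_moves --pt "0 0 0.015 0 0 0.12 0.5" --pt "0 0 0.03 0 0 0.24 0.5" --pt "0 0 0.04 0 0 0.35 0.5" --pt "0 0 0.045 0 0 0.4 0.5"

```text
t: 8.67
position: [565.7, 72.0, 339.3]
ee_rot: [0.0, 0.994, -0.107, 0.0]
force: [-2.5, -1.8, 5.0]
finger_gap: 57.4
```

```bash
python3 look.py wrist8
```

```text
8.7167 [565.68003471  71.97595008 339.31744105] [ 1.240e-01  2.340e-01  1.713e+00 -1.000e-03  1.194e+00  1.910e+00] [-2.93 -2.35  4.97] [-0.419  0.472  0.029] 57.4082239130296 az -12.31509651919458
head ((569.25439453125, 66.64250946044922), (48.24418258666992, 34.095298767089844), 76.8169937133789) [292.5667152  301.18311509 303.56364275 308.39821345]
```

View pics/wrist8.png

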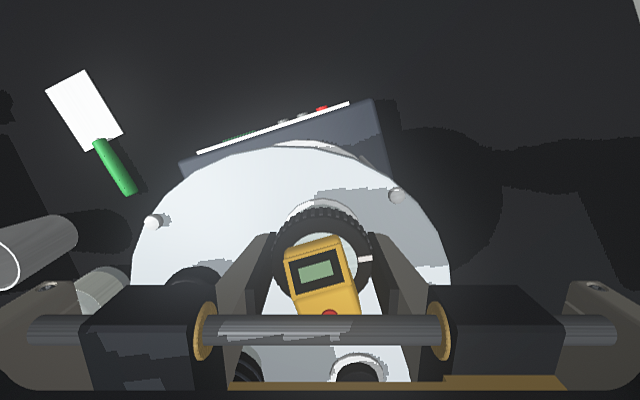

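About 1.61 rad has been turned, the head still faces the panel, and the ring line is at (366,259). From here I use small steps and average the moment.

apply_moves --pt "0 0 0.01 0 0 0.1 0.5" --pt "0 0 0.02 0 0 0.18 0.5" --pt "0 0 0.02 0 0 0.18 0.5"

```text
t: 8.97
position: [565.6, 71.9, 339.1]
ee_rot: [0.0, 0.981, -0.195, 0.0]
force: [-2.9, -1.8, 5.9]
finger_gap: 57.2
```

```bash
cat > tq.py <<'E'
from station import manip
from h import *
T=[];F=[];A=[];Q=[]
for i in range(8):
    manip.camera("side"); s=manip.state(); T.append(s["ft_torque"]);F.append(s["force"]);Q.append(s["effort"][5]);A.append(2*np.degrees(np.arctan2(s["ee_rot"][2],s["ee_rot"][1])))
T=np.array(T);print(s["t"],"Tz",T[:,2].mean().round(3),T[:,2].std().round(3),"eff6",np.mean(Q).round(3),"F",np.mean(F,0).round(1),"az",np.mean(A).round(2),"turned",np.radians(79.74-np.mean(A)).round(3),s["position"].round(1))
E
python3 tq.py
```

```text
9.3667 Tz -0.104 0.036 eff6 0.027 F [-2.5 -2.6  5.4] az -22.16 turned 1.779 [565.7  71.9 339.1]
```

apply_moves --pt "0 0 0 0 0 0.06 0.5" --pt "0 0 0 0 0 0.06 0.5"

```text
t: 9.53
position: [565.7, 71.9, 339.0]
ee_rot: [0.0, 0.975, -0.223, 0.0]
force: [-2.8, -3.9, 5.5]
finger_gap: 57.3
```

```bash
python3 tq.py
```

```text
9.9333 Tz -0.084 0.027 eff6 -0.006 F [-3.  -3.2  5.8] az -25.55 turned 1.838 [565.7  71.9 339. ]
```

apply_moves --pt "0 0 0 0 0 0.04 0.5" --pt "0 0 0 0 0 0.04 0.5"

```text
t: 10.1
position: [565.6, 71.9, 338.9]
ee_rot: [0.0, 0.97, -0.242, 0.0]
force: [-3.0, -3.5, 5.6]
finger_gap: 57.5
```

```bash
python3 tq.py
```

```text
10.5 Tz -0.096 0.027 eff6 -0.036 F [-2.5 -3.5  5.4] az -27.84 turned 1.878 [565.7  71.9 339. ]
```

apply_moves --pt "0 0 0 0 0 0.03 0.5" --pt "0 0 0 0 0 0.03 0.5"

```text
t: 10.67
position: [565.6, 71.9, 339.0]
ee_rot: [0.0, 0.967, -0.256, 0.0]
force: [-2.3, -3.0, 5.3]
finger_gap: 57.5
```

```bash
python3 tq.py
```

```text
11.0667 Tz 0.089 0.014 eff6 0.126 F [-2.5 -3.3  5.3] az -29.54 turned 1.907 [565.6  71.9 338.9]
```

apply_moves --pt "0 0 0 0 0 0.02 0.5" --pt "0 0 0 0 0 0.02 0.5"

```text
t: 11.23
position: [565.6, 71.9, 338.9]
ee_rot: [0.0, 0.964, -0.265, 0.0]
force: [-2.3, -3.2, 5.6]
finger_gap: 57.6
```

```bash
python3 tq.py
```

```text
11.6333 Tz 0.223 0.026 eff6 0.238 F [-2.7 -3.4  5.2] az -30.67 turned 1.927 [565.6  71.9 338.9]
```

The moment jumped from −0.09 to +0.09 and then +0.22 N m, so the stop has been met at about 1.9 rad, as predicted. I'm checking that the head has not turned.

```bash
python3 look.py wrist9; python3 - <<'E'
from h import *
for n in("wrist8","wrist9"):
    c=pickle.load(open(n+".pkl","rb"));q=cloud(c);hsv=cv2.cvtColor(c["image"],cv2.COLOR_RGB2HSV)
    y=(hsv[...,0]>17)&(hsv[...,0]<34)&(hsv[...,1]>110)&(q[...,2]>298)&(np.hypot(q[...,0]-565,q[...,1]-72)<32)
    # green lcd
    g=(hsv[...,0]>45)&(hsv[...,0]<80)&(hsv[...,1]>25)&(hsv[...,2]>110)&(q[...,2]>290)&(np.hypot(q[...,0]-565,q[...,1]-72)<30)
    p=q[g];r=cv2.minAreaRect(p[:,:2].astype(np.float32));a=p.mean(0)
    print(n,g.sum(),r,a,"az lcd about axis",np.degrees(np.arctan2(a[1]-72.4,a[0]-565.4)))
c=pickle.load(open("wrist4.pkl","rb"));q=cloud(c);hsv=cv2.cvtColor(c["image"],cv2.COLOR_RGB2HSV)
g=(hsv[...,0]>45)&(hsv[...,0]<80)&(hsv[...,1]>25)&(hsv[...,2]>110)&(q[...,2]>290)&(np.hypot(q[...,0]-565,q[...,1]-72)<30)
p=q[g];print("w4",g.sum(),cv2.minAreaRect(p[:,:2].astype(np.float32)),p.mean(0))
E
```

```text
11.6833 [565.62623269  71.86998685 338.94407204] [ 1.240e-01  2.350e-01  1.713e+00 -1.000e-03  1.194e+00  2.231e+00] [-3.21 -2.8   5.42] [-0.572  0.513  0.185] 57.53584186032079 az -30.671944252848803
head ((568.8748779296875, 66.41688537597656), (50.75459289550781, 34.05240249633789), 60.07713317871094) [292.55007342 301.23798349 303.607576   308.58371782]
wrist8 512 ((575.4267578125, 73.4111099243164), (6.871437072753906, 16.17656898498535), 5.85581636428833) [575.64752292  73.3285294  299.06062526] az lcd about axis 5.177439756746062
wrist9 492 ((575.5881958007812, 73.19696044921875), (6.511746883392334, 16.251394271850586), 4.086967468261719) [575.66436326  73.12257963 299.0981779 ] az lcd about axis 4.026803646347057
w4 208 ((575.5386352539062, 73.36345672607422), (6.95989990234375, 15.505423545837402), 5.742012977600098) [575.63173148  73.32375798 299.05747794]
```

View pics/wrist9.png

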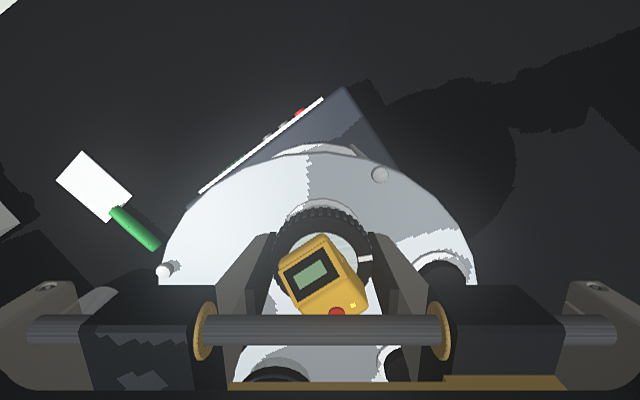

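The ring line is at (366,259). The head reads about 4.0–4.1°, down from 5.2–5.8°, so it may have dragged by a degree right at the stop. I'm releasing, rising, and measuring it in the open.

apply_moves --pt "0 0 0 0 0 0 1" --pt "0 0 0 0 0 0 1" --pt "0 0 0 0 0 0 1" --pt "0 0 0 0 0 0 1" --pt "0 0 0 0 0 0 1"

```text
t: 12.1
position: [565.6, 72.4, 338.4]
ee_rot: [-0.0, 0.964, -0.266, -0.0]
force: [-0.1, 0.4, -0.1]
finger_gap: 88.6
```

apply_moves --pt "0 0 -2 0 0 -0.1 1" --pt "0 0 -5 0 0 -0.2 1" --pt "0 0 -8.3 0 0 -0.32 1" --pt "0 0 -8.3 0 0 -0.44 1" --pt "0 0 -8.3 0 0 -0.56 1"

```text
t: 12.52
position: [566.4, 72.5, 424.0]
ee_rot: [-0.0, 1.0, 0.014, 0.002]
force: [-0.1, 0.9, -0.2]
finger_gap: 92.0
```

apply_moves --pt "0 0 0 0 0 -0.06 1" --pt "0 0 0 0 0 -0.06 1" --pt "0 0 0 0 0 -0.06 1"

```text
t: 12.77
position: [565.6, 72.4, 421.4]
ee_rot: [-0.0, 0.999, 0.04, -0.0]
force: [0.4, 0.2, 0.6]
finger_gap: 91.8
```

```bash
python3 look.py w10; cat > cmpr.py <<'E'
from h import *
import sys
for n in sys.argv[1:]:
    c=pickle.load(open(n+".pkl","rb"));q=cloud(c);hsv=cv2.cvtColor(c["image"],cv2.COLOR_RGB2HSV)
    g=(hsv[...,0]>45)&(hsv[...,0]<80)&(hsv[...,1]>25)&(hsv[...,2]>110)&(q[...,2]>290)&(np.hypot(q[...,0]-565,q[...,1]-72)<30)
    a=q[g].mean(0);v,u=np.nonzero(g)
    red=((hsv[...,0]<8)|(hsv[...,0]>172))&(hsv[...,1]>130)&(q[...,2]>298)&(np.hypot(q[...,0]-565,q[...,1]-72)<30)
    b=q[red].mean(0); d=a-b
    hm=(q[...,2]>291)&(q[...,2]<312)&(np.hypot(q[...,0]-565,q[...,1]-72)<29)
    r=cv2.minAreaRect(q[hm][:,:2].astype(np.float32))
    m=(hsv[...,2]>150)&(hsv[...,1]<60)&(q[...,2]<70)&(q[...,2]>35)&(np.hypot(q[...,0]-511,q[...,1]-107)>127)&(np.hypot(q[...,0]-511,q[...,1]-107)<200)
    w=q[m][:,:2].astype(np.float32);l=cv2.fitLine(w,cv2.DIST_HUBER,0,.01,.01).ravel()
    wl=(hsv[...,2]>130)&(hsv[...,1]<60)&(np.hypot(q[...,0]-565.4,q[...,1]-72.4)>22)&(np.hypot(q[...,0]-565.4,q[...,1]-72.4)<29)&(q[...,2]>272)&(q[...,2]<283)
    L=q[wl].mean(0); rp=q[(q[...,2]>270)&(q[...,2]<282)&(np.hypot(q[...,0]-565,q[...,1]-72)<30)]
    print(n,"lcd about red az",np.degrees(np.arctan2(d[1],d[0])).round(2),"rect",r,"panel",np.degrees(np.arctan(-l[0]/l[1])).round(2),len(w),"line",wl.sum(),np.degrees(np.arctan2(L[1]-72.4,L[0]-565.4)).round(1),"ringz",np.median(rp[:,2]).round(2))
E
python3 cmpr.py wrist2 wrist4 wrist5 w10
```

```text
12.8167 [565.56736454  72.41454512 421.40504412] [0.125 0.175 1.606 0.    1.36  1.616] [-0.41  0.51  0.97] [ 0.043  0.003 -0.002] 91.85885602926263 az 4.551164091369284
head ((565.6036987304688, 72.5105209350586), (38.913612365722656, 30.072317123413086), 4.6384196281433105) [293.00627035 302.51580906 303.93038679 305.98191427]
wrist2 lcd about red az 39.53 rect ((565.4533081054688, 72.53563690185547), (39.72185516357422, 29.618032455444336), 40.41865921020508) panel 5.31 481 line 41 36.4 ringz 277.32
wrist4 lcd about red az 4.6 rect ((565.7716064453125, 72.48041534423828), (38.74614334106445, 29.899799346923828), 5.185266494750977) panel 5.11 494 line 44 4.7 ringz 277.36
wrist5 lcd about red az 5.1 rect ((564.9799194335938, 72.60344696044922), (39.00193405151367, 30.42939567565918), 4.550709247589111) panel 49.98 87 line 37 -1.6 ringz 277.34
w10 lcd about red az 5.36 rect ((565.6036987304688, 72.5105209350586), (38.913612365722656, 30.072317123413086), 4.6384196281433105) panel 5.26 500 line 43 -119.7 ringz 274.99
```

View pics/w10.png

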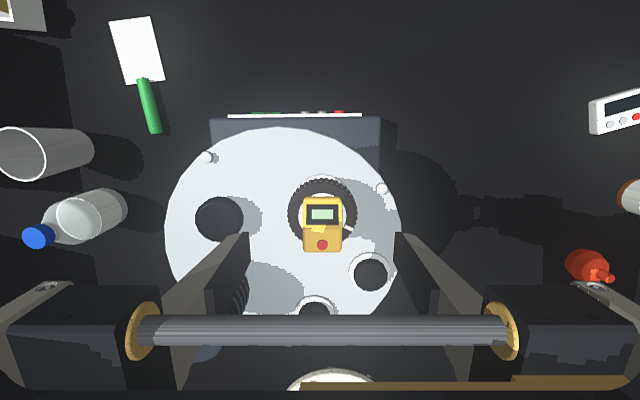

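The display at (322,214) is square to the panel strip. The head reads 4.6–5.4° against a front of 5.25°, and the ring has dropped 2.35 mm onto the boss. The plug and the other things are in place and the gripper is clear, so I'm handing in.

```bash
python3 -c "
from station import manip
print(manip.hand_in())"
```

```text
the job is handed in; nothing more can be done
None
```

I turned the thermometer's head about 35° clockwise so the display looks out of the bath's front. I then ran the lock ring about 1.93 rad clockwise until it met its stop, let go, and handed in at about 12.8 s.

**Head:** After release it measured 4.6° by its outline and 5.4° by its markings. The bath's front is at 5.25°, so it is within about 0.6° either way.

**Ring:** It dropped 2.35 mm, where 2.4 mm was expected. The moment rose from about −0.09 to +0.22 N m over the last two small steps, which I took as the stop.

**What disagreed:**
- While the ring was still gripped, the display read 4.0–4.1°, down from 5.2–5.9°. It may have been dragged about a degree at the stop.
- The moment reading has an unknown offset, so I can't give the tightening torque exactly.
- My automatic reading of the ring's white line in the last picture was off (−120° against about −110° expected). By eye the line sits where expected.

The gripper touched only the head and the ring, and the last wrist picture showed nothing else moved among the things in view. I did not check the other cameras again at the end.

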